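Lengthen the forearm support by one setting

ROBOT

A 7-joint arm with a two-finger parallel gripper is mounted at the origin on the work surface. World frame = base frame: x ahead of the robot, y to its left, z up, the work surface at z = 0. Lengths are in mm, angles in rad, forces in N, time in s.
With the tool pointing down it reaches from about 400 to 900 mm from the base axis. Payload 5.6 kg.
Tool frame: the origin (TCP) lies midway between the tips of the shut fingers; the grasp point (between the pads) lies 19 mm behind it; x points along the fingers, y is the direction in which the jaws open and shut, and the axes are right-handed (so a half turn about x gives the same grasp; the last joint's range is limited). The gripper opens to 92 mm and grips with 3 to 60 N. Pads are 20 mm wide; open, the fingers measure 128 mm over their backs; the gripper's body (75 mm by 189 mm) begins 69 mm behind the grasp point.
Start: joints at [1.078, 0.468, -0.012, 1.603, 0.006, 1.071, -0.056], TCP at [282.572, -585.375, 182.392] pointing down, gripper open.
Joint ranges: [-2.53, 2.53], [-0.31, 2.02], [-1.57, 1.55], [0.28, 2.44], [-1.29, 4.43], [0.15, 1.84], [-2.92, 2.92]. Speed limits (rad/s): [2.57, 2.57, 3.14, 3.14, 3.14, 3.14, 3.14].

INTERFACE

Orientations are given as a rotation vector (axis times angle).
In Python, from cell import robot, grip, kin, viewer gives the robot as it stands. Calls block until the motion is done:
- robot.movep(position, orientation): joint-space move of the TCP to a pose.
- robot.servo_line(position, feed=150, rotation=None): straight line of the TCP; rotation=None keeps the orientation; feed is the mean speed in mm/s.
- robot.goto_joints(angles): joint-space move.
- grip(opening, newtons=None): opening from 0.0 (shut) to 1.0 (fully open); newtons is the grip in N (None keeps the last); returns when the fingers have stopped.
- robot.hold(seconds).
- kin.ik(position, orientation): joint angles nearest the present ones, or None.
- robot.observe(): the state.
- viewer.read_camera(name): name is "scene" or "top"; returns the picture (384x512x3 uint8, red, green, blue); there is no depth.
- viewer.camera_info(name): a dict with "camera_matrix" (3x3 intrinsics, pixels), "R" (3x3) and "t" (3): a world point X has camera coordinates R X + t. Camera axes: x right, y down, z forward; pixel columns grow to the right and rows downward; lengths in mm; the calibration is good to about 2 mm. A picture is of the moment at which its call begins. camera_info takes no time and is no camera call.
A pose or a line that the arm cannot do raises robot.IKError and nothing moves.
- robot.job_done(): hands the job in, once; it reports no verdict.
Trained networks look in the newest picture that a camera, given by its name, has taken for a name from the list of things; names that differ only in an ending like _2 or _b are one class to them, and where a whole thing is asked for, a point or a joint stands for the part that bears it (a point fixed in the world has none). Each returns a list of dicts, best first, with "confidence" (0 to 1); they miss things now and then, are a little off and sometimes report something else, mostly with a low value. They report only what shows in the picture. A call takes as long as a camera call.
- viewer.silhouettes(name, camera): "mask" (384x512 bool, what is visible of it).
- viewer.pinpoint(name, camera): "at" ([x, y, z] in mm, in the coordinates of the camera as it stood for that picture, good to about 4 mm: a listed point, or the origin of a listed thing).
The state is a dict: "t": time; "joints": joint angles; "joint_velocities": joint speeds; "joint_torque": joint torques, N m; "tcp_pos": TCP position; "tcp_rot": TCP orientation; "contact_force": force on the tool from outside, world axes, zero at the start; "wrist_torque": the same for the moment, N m; "grip_width": opening from 0.0 (shut) to 1.0 (fully open).
Only numpy, scipy, OpenCV 4.12 (cv2) and the standard library are available. Lean on these libraries where they do the work, as an engineer would, in place of code of your own. Each camera call takes 0.05 s, during which the arm holds its last target. There are 200 camera calls.

TASK

The next patient has longer arms: lengthen the forearm support on the blood-draw desk by one setting. Press the snap button in, draw the hand-grip crossbar out, and let the button snap fully up through the middle hole so that the bar is locked there. Work gently, without forcing the mechanism, and leave everything else on the desk where it stands.

Things in the scene. Friction and masses are not known exactly. Their poses are not given: they have to be found in the camera images.
- support: base plate 200 x 120 mm of the forearm support, bolted to the desk. Origin on the desk; x runs along the tube above it, the way the support lengthens; z up. Its white square tube is clamped by sleeves on two uprights, set a little differently each time and not measured: the tube's flat top is 80 to 110 mm above the desk, x figures given here are up to 12 mm off, and its yaw up to 0.03 rad
- front_upright (a point): foot of the front upright, on the desk, 20 mm ahead of the support's origin. The tube over it is 30 x 30 mm outside, its open mouth at x = 100 mm from the support's origin; along the middle of its 2 mm thick top wall are three round 14 mm holes at x = 35 (hole 1), 60 (the middle hole) and 85 mm. Behind x = -30 mm a grey padded trough, 135 mm wide, rises 40 mm above the tube
- grip_bar (a joint): how far the inner tube with the hand-grip crossbar is drawn out (m): 0 at the start, button in hole 1; 0.025 in the middle hole, play 1 mm either way. The crossbar is black, level, across the tube, 28 mm thick, 110 mm long, its axis 20 mm above the outer tube's top, its near side 8 mm beyond the mouth at the start. Drags with 2 to 5 N; stops at -0.003 and 0.055
- snap_button (a joint): how far the snap button is pressed in (m): 0 up, 0.006 level with the tube's top, 0.008 under its wall. A cone-nosed 12 mm steel pin, always 73 mm behind the crossbar's near side. Up, it stands 6 mm proud and locks. Spring 1 to 4 N. Held level by a fingertip, 5 to 12 N on the crossbar ducks it under the wall; let go, drawn on at some 15 mm/s, it snaps up in the next hole. Touch it slowly: over 50 N is forcing
- tape_roll: tape roll, a ring 68 mm across and 25 mm high with a 40 mm hole, lying flat; origin at the centre of its underside. Bystander: leave alone
- swab_box: plain cardboard box 75 x 110 x 55 mm high; origin at the centre of its underside. Bystander: leave alone
- tube_block: small white foam block 60 x 130 mm holding stoppered blood tubes, 90 mm high in all; origin at the centre of its underside. Bystander: leave alone
- steel_tray: empty steel tray 110 x 190 x 30 mm high; origin at the centre of its underside. Bystander: leave alone
- gel_bottle: hand-gel bottle, 56 mm across, 150 mm high, upright; origin at the centre of its underside. Bystander: leave alone
- cotton_jar: glass jar with a steel lid, 80 mm across, 100 mm high, upright; origin at the centre of its underside. Bystander: leave alone

How it is judged:
By the outcome, as a careful person would: the job done as asked, in the order asked, and still so for the second after the job is handed in, with the robot touching nothing.
It also fails if it takes over 45 s, if anything falls off the work surface, if the arm or the gripper's body presses on something with over 40 N, if the wrist force passes 120 N, or if a joint passes its speed limit or range.

## Working session

There is one attempt and no reset: what is moved stays moved. The work goes in short steps, each a Python script; the robot and the scene stay as the last script left them, time stands still between calls to the robot, and variables do not carry over. Pictures are saved under pics/ and viewed, about 8 in all and at most 12, crops included, and the job is handed in when it is done.

```bash
ls; mkdir -p pics
python3 - <<'E'
from cell import robot, grip, kin, viewer
import numpy as np, cv2
for c in ("scene","top"):
    im=viewer.read_camera(c); cv2.imwrite(f"pics/a_{c}.png",cv2.resize(im[:,:,::-1],(800,600),interpolation=cv2.INTER_CUBIC))
    i=viewer.camera_info(c); R,t=np.array(i["R"]),np.array(i["t"])
    print(c,np.array(i["camera_matrix"]).round(1).tolist(),R.round(3).tolist(),t.round(0), "cam pos",(-R.T@t).round(0))
    for n in ["support","front_upright","grip_bar","snap_button","tape_roll","swab_box","tube_block","steel_tray","gel_bottle","cotton_jar"]:
        for d in viewer.pinpoint(n,c)[:2]: print(n,round(d["confidence"],2),(R.T@(np.array(d["at"])-t)).round(1))
print(robot.observe())
E
```

```text
pics
scene [[398.4, 0.0, 256.5], [0.0, 398.4, 191.3], [0.0, 0.0, 1.0]] [[0.043, 0.999, 0.003], [0.714, -0.028, -0.7], [-0.699, 0.032, -0.714]] [  34. -370. 1668.] cam pos [1429.  -98.  933.]
front_upright 0.88 [565.7  16.1   3.4]Traceback (most recent call last):
  File "<stdin>", line 8, in <module>
ValueError: it knows: cotton_jar, front_upright, gel_bottle, steel_tray, support, swab_box, tape_roll, tube_block
```

Run:
```python
from cell import robot, grip, kin, viewer
import numpy as np, cv2
for c in ("scene","top"):
    im=viewer.read_camera(c); cv2.imwrite(f"pics/a_{c}.png",cv2.resize(im[:,:,::-1],(800,600),interpolation=cv2.INTER_CUBIC)); np.save(f"pics/{c}.npy",im)
    i=viewer.camera_info(c); R,t=np.array(i["R"]),np.array(i["t"]); K=np.array(i["camera_matrix"])
    print(c,K.round(1).tolist(),R.round(3).tolist(), "cam pos",(-R.T@t).round(0))
    for n in ["support","front_upright","tape_roll","swab_box","tube_block","steel_tray","gel_bottle","cotton_jar"]:
        for d in viewer.pinpoint(n,c)[:2]: p=np.array(d["at"]);q=K@p; print(n,round(d["confidence"],2),(R.T@(p-t)).round(1),(q[:2]/q[2]*1.5625).round())
o=robot.observe(); print(o["tcp_rot"],o["contact_force"],o["t"])
```

```text
scene [[398.4, 0.0, 256.5], [0.0, 398.4, 191.3], [0.0, 0.0, 1.0]] [[0.043, 0.999, 0.003], [0.714, -0.028, -0.7], [-0.699, 0.032, -0.714]] cam pos [1429.  -98.  933.]
support 0.9 [ 5.619e+02  2.000e-01 -3.000e+00] [429. 315.]
front_upright 0.78 [566.7  18.6   3. ] [439. 315.]
front_upright 0.63 [544.4 237.4   1.8] [542. 304.]
tape_roll 0.49 [449.6  -3.1   1.3] [424. 276.]
swab_box 0.63 [696.3 -14.8   0.8] [427. 366.]
tube_block 0.81 [ 5.478e+02  2.364e+02 -2.000e-01] [542. 306.]
steel_tray 0.87 [738.2 195.5   3.3] [541. 379.]
gel_bottle 0.56 [ 396.5 -388.5   -1.1] [249. 265.]
gel_bottle 0.53 [449.4  -6.2  -1.1] [422. 277.]
cotton_jar 0.66 [ 673.2 -418.     1.8] [214. 363.]
top [[350.9, 0.0, 253.5], [0.0, 350.9, 196.9], [0.0, 0.0, 1.0]] [[-0.005, -1.0, -0.016], [-0.993, 0.006, -0.115], [0.115, 0.015, -0.993]] cam pos [ 482.  -56. 1127.]
support 0.84 [568.6  -1.8  -4.7] [379. 329.]
front_upright 0.9 [573.3  15.4  -1.7] [370. 327.]
tape_roll 0.7 [451.9  -4.9   3.5] [380. 386.]
swab_box 0.59 [691.3 -14.8  -2.5] [385. 271.]
tube_block 0.58 [553.  237.6  -3.1] [263. 337.]
steel_tray 0.95 [743.1 198.    1.8] [283. 247.]
gel_bottle 0.65 [ 396.9 -385.    -0.8] [569. 413.]
cotton_jar 0.64 [ 6.732e+02 -4.181e+02 -3.000e-01] [579. 278.]
[ 1.97185413  0.45102386 -1.97192594] [ 0.06464273  0.68041034 -0.37573324] 1.05
```

View pics/a_scene.png

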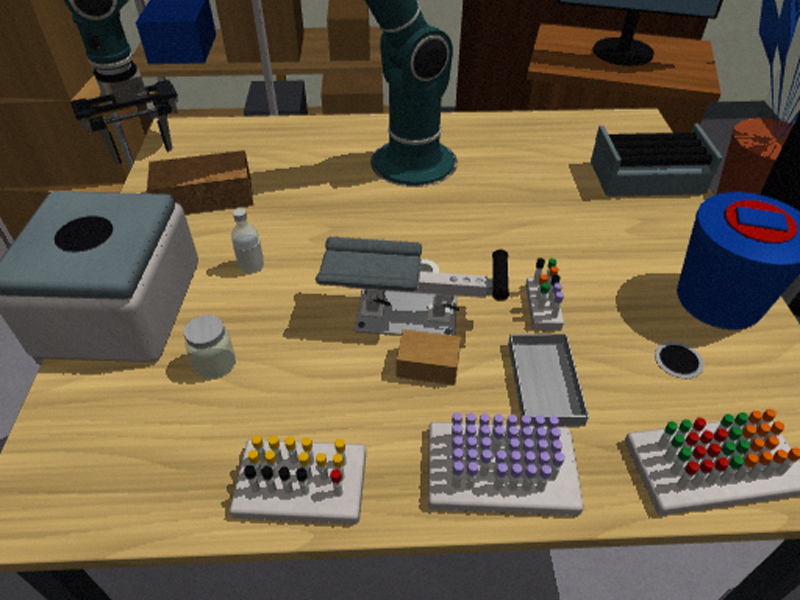

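View pics/a_top.png

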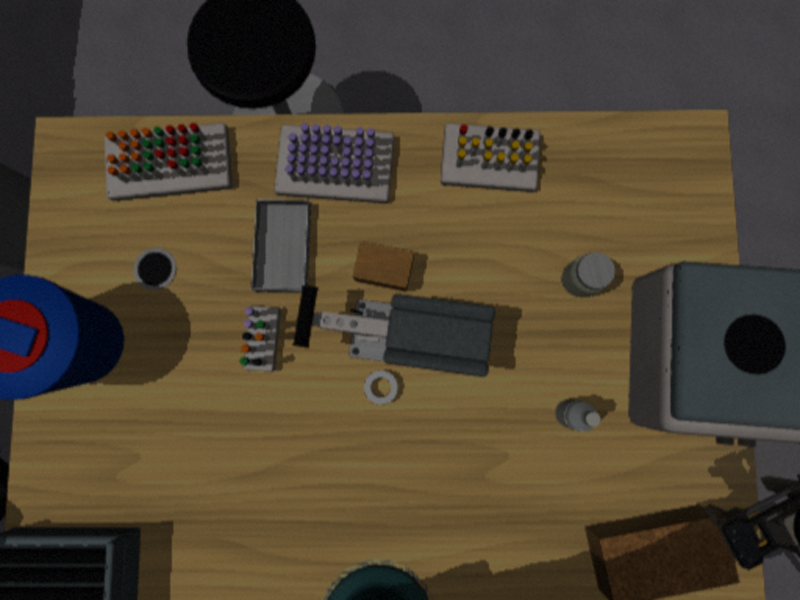

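The scene view shows the support at about (430,300): the tube runs to the black crossbar at (500,275), and the tube block stands just beyond it at (545,295). The top view shows the tube at (320–390,322) and the crossbar at (305,317). Next I'll take close crops of both to triangulate.

Run:
```python
import numpy as np, cv2
a=np.load("pics/scene.npy")[150:210,255:345,::-1]; b=np.load("pics/top.npy")[175:235,175:265,::-1]
def z(x,c0,r0):
    y=cv2.resize(x,(720,480) if 0 else (x.shape[1]*6,x.shape[0]*6),interpolation=cv2.INTER_CUBIC); y=cv2.convertScaleAbs(y,alpha=1.3)
    for k in range(0,90,10): cv2.putText(y,str(c0+k),(k*6,8),0,.3,(0,0,255)); cv2.line(y,(k*6,10),(k*6,14),(0,0,255))
    for k in range(0,60,10): cv2.putText(y,str(r0+k),(0,k*6+4),0,.3,(0,0,255))
    return y
cv2.imwrite("pics/b.png",z(a,255,150)); cv2.imwrite("pics/c.png",z(b,175,175))
o=np.vstack([cv2.imread("pics/b.png")[:300],cv2.imread("pics/c.png")[:300]]);cv2.imwrite("pics/bc.png",o)
```

```text
(no output)
```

View pics/bc.png

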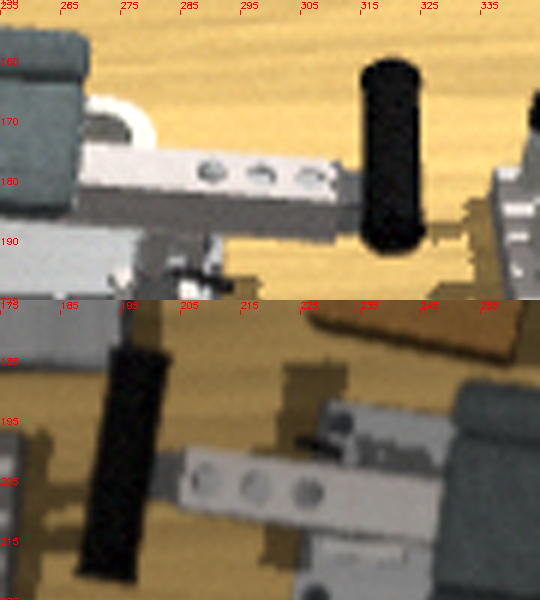

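The crops show the tube's holes and crossbar. In the scene view they are at about (290,178), (299,179), (307,180) and (320,176). In the top view they are at (226,207), (218,206), (209,205) and (196,202). I'll fit the tube model to both views.

```bash
cat > h.py <<'E'
from cell import robot, grip, kin, viewer
import numpy as np
from scipy.optimize import least_squares
from scipy.spatial.transform import Rotation as Ro
def proj(c,X):
    i=viewer.camera_info(c); q=np.array(i["camera_matrix"])@(np.array(i["R"])@X+np.array(i["t"])); return q[:2]/q[2]
E
python3 - <<'E'
from h import *
px={"scene":[(212,171,2),(262,174,0),(313,179,0),(391,157,20)],"top":[(307,493,2),(257,488,0),(207,482,0),(124,464,20)]}
off={"scene":(255,150),"top":(175,125)}
s=[0,25,50,87]
def f(p):
    u=np.array([np.cos(p[3]),np.sin(p[3]),0]); r=[]
    for c in px:
        for k,(x,y,h) in enumerate(px[c]):
            m=np.array([(x+.5)/6-.5+off[c][0],(y+.5)/6-.5+off[c][1]])
            r+=list(proj(c,p[:3]+s[k]*u+[0,0,h])-m)
    return r
r=least_squares(f,[570,35,95,1.45]); print(r.x.round(3),np.array(r.fun).round(2))
o=robot.observe(); print(Ro.from_rotvec(o["tcp_rot"]).as_matrix().round(3))
p=r.x;u=np.array([np.cos(p[3]),np.sin(p[3]),0]); print("bar",p[:3]+87*u)
E
```

```text
[571.008  40.876 107.744   1.422] [-0.08 -0.28 -0.09  0.33 -0.21  0.13  0.03 -0.15 -0.03  0.21 -0.08 -0.11
 -0.19 -0.32 -0.05  0.2 ]
[[-0.     0.435 -0.901]
 [-0.    -0.901 -0.435]
 [-1.     0.     0.   ]]
bar [583.88366745 126.91830953 107.74402022]
```

```bash
cat >> h.py <<'E'
import cv2
B=np.array([571.,40.9,107.7]); YAW=1.422; A_T=0.12; W=44.; TA=9.
u=np.array([np.cos(YAW),np.sin(YAW),0]); n=np.array([-u[1],u[0],0])
e=np.cos(A_T)*u+np.sin(A_T)*np.array([0,0,1]); tx=np.sin(A_T)*u-np.cos(A_T)*np.array([0,0,1])
ROT=Ro.from_matrix(np.column_stack([tx,-e,np.cross(tx,-e)])).as_rotvec()
def pos(s,h,lat=0): return B+s*u+lat*n+np.array([0,0,h])+e*(W/2+TA)
def F():
    o=robot.observe(); f=np.array(o["contact_force"]); return np.array([f@u,f@n,f[2]])
E
python3 - <<'E'
from h import *
p=robot.observe()["tcp_pos"]; robot.servo_line([p[0],p[1],320],feed=250)
print(kin.ik(pos(0,150),ROT)); robot.movep(pos(0,150),ROT); grip(W/92)
robot.servo_line(pos(0,25),feed=100); robot.hold(.3)
o=robot.observe(); print(o["t"],o["tcp_pos"],pos(0,25),o["grip_width"]*92,F())
a=[]
for c in ("scene","top"):
    im=viewer.read_camera(c); x,y=proj(c,B+30*u+[0,0,20]).round().astype(int)
    a.append(cv2.resize(im[y-35:y+35,x-55:x+55,::-1],None,fx=5,fy=5,interpolation=cv2.INTER_CUBIC)[:300])
    q=[(proj(c,X)-[x-55,y-35])*5 for X in (B,B+[0,0,25],B+73*u+[0,0,20])]; print(np.round(q))
cv2.imwrite("pics/d.png",np.vstack(a))
E
```

```text
[ 0.28033972  0.3093929  -0.48277512  1.69078292  0.03118206  1.13610356
 -1.91212269]
6.8167 [575.74016771  71.29844263 136.70257475] [575.56263465  71.33698839 136.41107843] 43.8639889554936 [-0.40222158 -0.48710938  0.62047341]
[[224. 196.]
 [227. 166.]
 [350. 181.]]
[[329. 185.]
 [325. 181.]
 [200. 164.]]
```

View pics/d.png

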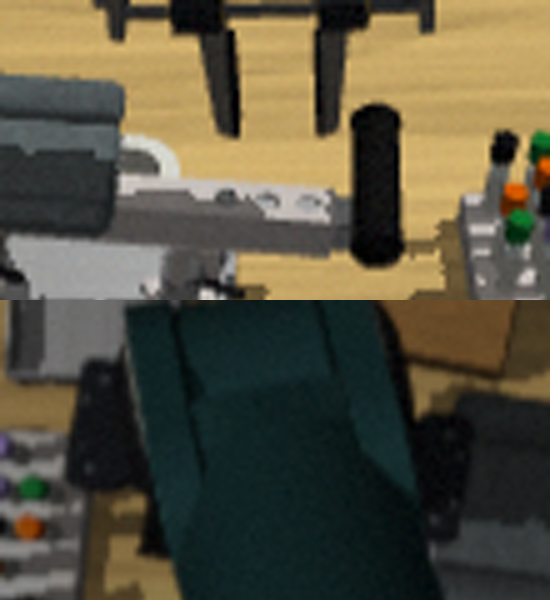

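The scene crop shows the fingertips at (229,135) and (327,132). The column matches my prediction, but they sit about 25 mm higher than the nominal row of 166. The fingers may retract as they open, so I'll check with the gripper shut.

Run:
```python
from h import *
a=[]
x,y=proj("scene",B+30*u+[0,0,20]).round().astype(int)
for w in (0.,.25,.9):
    grip(w); robot.hold(.1); o=robot.observe()
    im=viewer.read_camera("scene"); a.append(cv2.resize(im[y-38:y+2,x-55:x+55,::-1],None,fx=5,fy=5,interpolation=cv2.INTER_CUBIC)[:200])
    print(o["t"],o["grip_width"],(proj("scene",np.array(o["tcp_pos"]))-[x-55,y-38])*5)
grip(W/92); cv2.imwrite("pics/e.png",np.vstack(a))
```

```text
7.7667 0.00805936331840499 [279.47588723 180.10903836]
8.425 0.24879138950786794 [279.45228245 180.12812883]
9.55 0.9008943184809967 [279.48588491 180.14164761]
```

View pics/e.png

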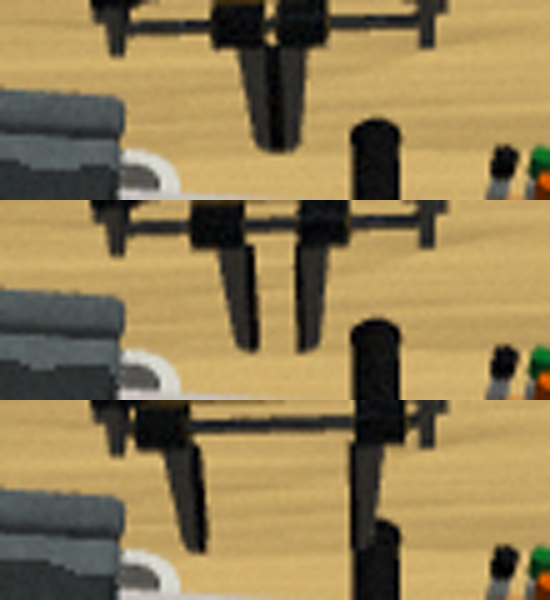

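Run:
```python
from h import *
X=np.array([282.572,-585.375,182.392])
for d in (-46,0,46): print(proj("scene",X+d*np.array([.435,-.901,0])), proj("top",X+d*np.array([.435,-.901,0])))
a=np.load("pics/scene.npy")[45:120,30:140,::-1]
cv2.imwrite("pics/f.png",cv2.resize(a,None,fx=5,fy=5,interpolation=cv2.INTER_CUBIC))
print((proj("scene",X+46*np.array([.435,-.901,0]))-[30,45])*5,(proj("scene",X-46*np.array([.435,-.901,0]))-[30,45])*5)
```

```text
[108.28629188 103.47557696] [448.90067052 322.35828396]
[ 94.34698834 107.11776867] [464.5372513  314.33494197]
[ 80.08073799 110.8453881 ] [480.11599751 306.34127567]
[250.40368995 329.22694052] [391.43145941 292.37788479]
```

View pics/f.png

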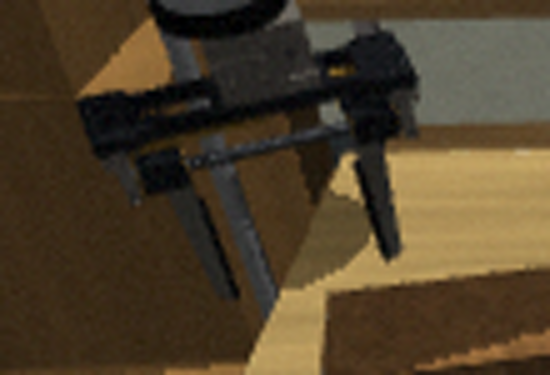

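The shut and start pictures show the same 6-pixel upward offset of the tips, which puts them about 25 mm above the TCP. The tips taper to about 10 mm thick. I'll descend under a force guard to find out.

```bash
sed -i 's/W=44.; TA=9./W=55.; TA=5./' h.py
python3 - <<'E'
from h import *
grip(W/92); robot.servo_line(pos(0,9),feed=60); robot.hold(.2); f0=F(); print(robot.observe()["t"],f0)
for h in np.arange(8,-3.1,-1):
    robot.servo_line(pos(0,h),feed=12); f=F()-f0; print(h,f.round(2))
    if abs(f[2])>8 or abs(f[0])>8: break
print(robot.observe()["t"])
im=viewer.read_camera("scene"); x,y=proj("scene",B+30*u+[0,0,20]).round().astype(int)
cv2.imwrite("pics/g.png",cv2.resize(im[y-35:y+25,x-50:x+50,::-1],None,fx=6,fy=6,interpolation=cv2.INTER_CUBIC))
E
```

```text
11.3 [-0.00990175  0.77285966 -0.6873666 ]
8.0 [ 0.54 -0.37  1.22]
7.0 [-1.12 -0.48  0.71]
6.0 [-0.2  -0.27  0.93]
5.0 [-0.29 -0.13  1.5 ]
4.0 [-0.39 -0.87  1.66]
3.0 [-0.67 -1.11  0.69]
2.0 [ 0.66 -0.19  1.67]
1.0 [-0.19 -0.35  0.5 ]
0.0 [ 0.61 -1.19  1.29]
-1.0 [ 1.11 -0.58  1.31]
-2.0 [-0.03  0.07  0.88]
-3.0 [-0.75 -0.42  0.59]
14.3
```

View pics/g.png

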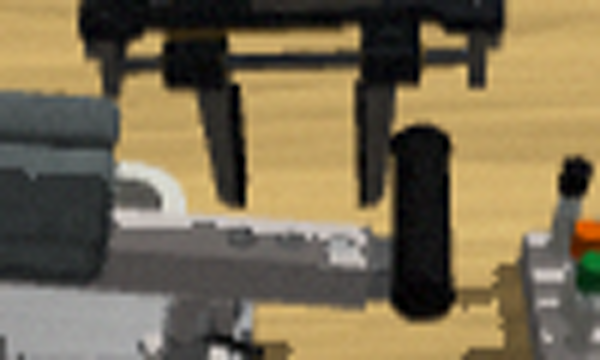

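The tips are at (233,205) and (370,205), still clear above the tube, with their shadows falling on holes 1 and 3. That confirms a height offset of about 20 mm, so I'll keep going down with the guard.

Run:
```python
from h import *
robot.hold(.1); f0=F()
for h in np.arange(-5,-15.1,-2):
    robot.servo_line(pos(0,h),feed=16); f=F()-f0; print(h,f.round(2))
    if np.abs(f).max()>6: break
print(robot.observe()["t"])
im=viewer.read_camera("scene"); x,y=proj("scene",B+30*u+[0,0,20]).round().astype(int)
cv2.imwrite("pics/i.png",cv2.resize(im[y-25:y+25,x-50:x+50,::-1],None,fx=6,fy=6,interpolation=cv2.INTER_CUBIC))
```

```text
-5.0 [ 1.35 -0.58  1.67]
-7.0 [ 0.34 -0.95  1.07]
-9.0 [-0.25 -0.81  2.07]
-11.0 [1.27 0.18 1.77]
-13.0 [ 1.23 -0.66  1.75]
-15.0 [ 1.42 -0.52  1.13]
16.1
```

View pics/i.png

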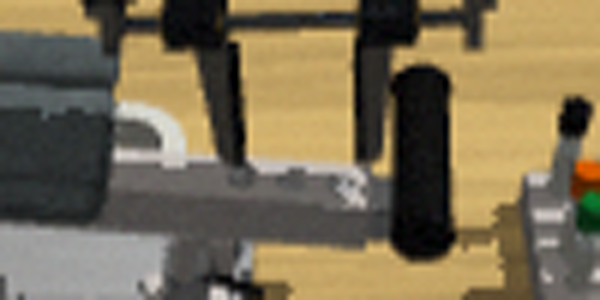

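Tip A is at (234,163), drawn in front of the tube's far edge, with the button just below it at (240,176). I'll continue down in small guarded steps.

Run:
```python
from h import *
robot.hold(.1); f0=F()
for h in np.arange(-16,-33,-1):
    robot.servo_line(pos(0,h),feed=14); f=F()-f0; print(h,f.round(2))
    if np.abs(f).max()>7: break
o=robot.observe(); print(o["t"],o["tcp_pos"]-pos(0,h),np.array(o["wrist_torque"]).round(2))
im=viewer.read_camera("scene"); x,y=proj("scene",B+30*u+[0,0,20]).round().astype(int)
cv2.imwrite("pics/j.png",cv2.resize(im[y-25:y+25,x-50:x+50,::-1],None,fx=8,fy=8,interpolation=cv2.INTER_CUBIC))
```

```text
-16 [ 0.31 -1.5  -0.59]
-17 [-0.74 -1.43  0.45]
-18 [-0.53 -2.22 -0.39]
-19 [ 0.45 -1.    0.1 ]
-20 [ 1.14 -0.5  -0.16]
-21 [-0.3  -2.31  0.17]
-22 [-0.34 -0.72  1.02]
-23 [ 0.18 -1.26 -0.05]
-24 [ 0.22 -0.52  0.34]
-25 [ 0.03 -1.91  1.38]
-26 [-0.25 -1.44  1.61]
-27 [-0.12 -1.4   1.84]
-28 [ 0.23 -1.74  2.  ]
-29 [-0.59 -2.08  2.98]
-30 [-0.37 -2.29  2.66]
-31 [-0.07  0.73  7.7 ]
20.25 [0.24110826 0.06263539 0.67300383] [-0.12  0.33  0.02]
```

View pics/j.png

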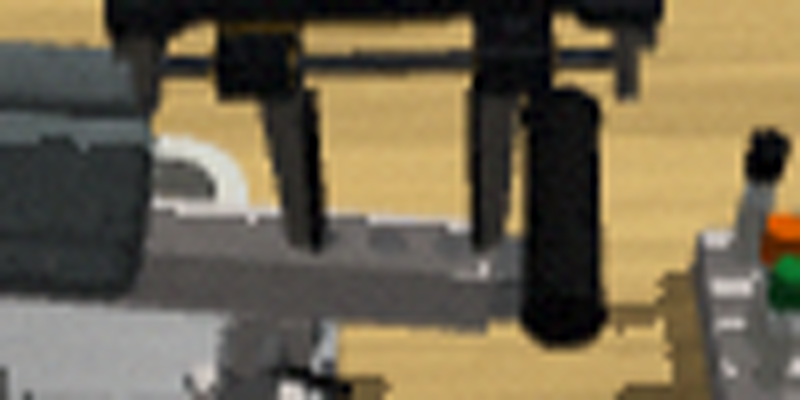

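The force readings match the button: a spring ramp of about 2.5 N over 6 mm from h=-24, then a hard stop on the tube at -31. In the picture tip A covers hole 1, centred about 4 mm behind the button. Finger B has a gap of about 6 mm to the crossbar. I'll shift forward 4 mm, press again, then push.

Run:
```python
from h import *
S=4.
robot.servo_line(pos(0,-22),feed=30); robot.servo_line(pos(S,-22),feed=30); robot.hold(.2); f0=F(); print("f0",f0)
for h in (-26,-28,-29,-30,-30.5,-31,-31.5):
    robot.servo_line(pos(S,h),feed=12); f=F()-f0; print(h,f.round(2))
    if f[2]>5.5: break
s=S
while s<S+11:
    s+=.7; robot.servo_line(pos(s,h),feed=9); f=F()-f0; print(round(s,1),f.round(1))
    if f[0]<-22 or f[2]>18: print("stop"); break
o=robot.observe(); print(h,o["t"])
im=viewer.read_camera("scene"); x,y=proj("scene",B+30*u+[0,0,20]).round().astype(int)
cv2.imwrite("pics/k.png",cv2.resize(im[y-25:y+25,x-50:x+50,::-1],None,fx=8,fy=8,interpolation=cv2.INTER_CUBIC))
```

```text
f0 [ 0.04629642 -0.00877851  1.0996312 ]
-26 [ 0.06  0.58 -0.04]
-28 [-0.45 -0.36  0.36]
-29 [0.26 0.35 1.29]
-30 [-0.28 -0.38  0.8 ]
-30.5 [-0.72  0.05  3.94]
-31 [-0.54  0.69  6.41]
4.7 [-2.9  0.6  6.7]
5.4 [-2.8  1.2  7.2]
6.1 [-5.   1.3  7.9]
6.8 [-6.4  0.6  9. ]
7.5 [-7.5  1.4  7.6]
8.2 [-7.2  2.   8.8]
8.9 [-7.9  0.6  9.2]
9.6 [-7.2  1.   8.9]
10.3 [-7.3  1.1  8.1]
11.0 [-8.   0.9  8.7]
11.7 [-8.3  0.9  9.3]
12.4 [-9.1  1.1  9.7]
13.1 [-8.9  1.   9.1]
13.8 [-8.9  1.3  9.9]
14.5 [-9.5  1.3  9.3]
15.2 [-10.7   0.6  10.1]
-31 27.0333
```

View pics/k.png

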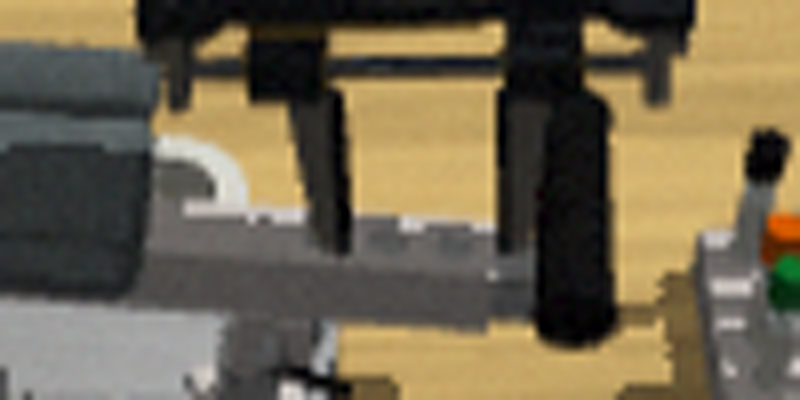

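```bash
cat >> h.py <<'E'
def barcol(im):
    c=[]
    for r in range(170,186):
        p=im[r,312:336].astype(float).sum(1); k=int(np.argmin(p[4:12]))+4
        for j in range(k,23):
            if p[j]<130<=p[j+1]: c.append(312+j+(130-p[j])/(p[j+1]-p[j])); break
    return np.median(c)
E
python3 - <<'E'
from h import *
o=robot.observe(); print(o["tcp_pos"]-pos(15.2,-31), (np.array(o["tcp_pos"])-pos(15.2,-31))@u,o["grip_width"]*92,F(),o["t"])
a=barcol(np.load("pics/scene.npy")); b=barcol(viewer.read_camera("scene"))
X=B+87*u+[0,0,20]; print(a,b,(b-a)/(proj("scene",X+u)-proj("scene",X))[0])
E
```

```text
[-0.11322504 -5.33354714  0.28282528] -5.291398075310161 54.977857966226885 [-11.50580512   1.29269242  10.19411412] 27.0833
324.2954630906129 325.41749069643805 3.2852431562670605
```

Run:
```python
from h import *
s=15.2; last=0
while s<24:
    s+=1.; robot.servo_line(pos(s,-31),feed=14); o=robot.observe(); f=F(); a=s+(np.array(o["tcp_pos"])-pos(s,-31))@u
    print(round(s,1),round(a,2),f.round(1))
    if f[0]<-24 or f[2]>20 or a>15.5: break
X=B+87*u+[0,0,20]
print(robot.observe()["t"],(barcol(viewer.read_camera("scene"))-324.295)/(proj("scene",X+u)-proj("scene",X))[0])
```

```text
16.2 10.3 [-12.    1.7  11.7]
17.2 10.61 [-13.1   1.3  12.1]
18.2 10.86 [-15.2   2.3  13.9]
19.2 11.29 [-16.5   2.4  13.6]
20.2 13.14 [-14.5   0.3  13.5]
21.2 13.53 [-14.2   2.6  14. ]
22.2 14.43 [-14.9   2.   14.3]
23.2 15.39 [-15.3   2.4  14.4]
24.2 16.41 [-15.8   2.4  14.7]
29.3833 10.612921041391141
```

It ducked: there was a force drop and a jump at s≈11→13, and the bar is out about 10 mm. Next I'll back off, lift finger A clear of the button, and push on at 15 mm/s.

Run:
```python
from h import *
def st(s,h):
    o=robot.observe(); return s+(np.array(o["tcp_pos"])-pos(s,h))@u, F()
X=B+87*u+[0,0,20]; g=(proj("scene",X+u)-proj("scene",X))[0]
def d(): return (barcol(viewer.read_camera("scene"))-324.295)/g
h=-22; robot.servo_line(pos(20.2,-31),feed=30); print(*st(20.2,-31)); robot.servo_line(pos(19.5,h),feed=40); s=19.5
a,f=st(s,h); print(a,f.round(1),d(),robot.observe()["t"])
pa=a; stall=0
while s<40:
    s+=1.5; robot.servo_line(pos(s,h),feed=15); a,f=st(s,h); print(round(s,1),round(a,2),f.round(1))
    stall=stall+1 if (a-pa<.6 and a>26) else 0
    if f[0]<-18 or a>33.5 or stall>=2: break
    pa=a
print(robot.observe()["t"],d())
```

```text
16.459373599177457 [-7.51571092  1.16958066 11.41718683]
19.12171049453091 [-3.5  1.5  0.8] 12.038981274999719 30.1417
21.0 21.55 [-2.9  1.2  0.6]
22.5 22.95 [-2.9  1.5 -0.4]
24.0 24.32 [-1.7  1.7 -0.2]
25.5 26.9 [ 0.4 -0.8 -0.6]
27.0 27.6 [ 0.5  0.6 -0.5]
28.5 28.69 [-0.8 -0.5  0.3]
30.0 29.98 [-0.9 -0.2 -0.9]
31.5 31.57 [-0.2 -0.6  1.3]
33.0 32.37 [-3.3 -0.1  1.8]
34.5 32.72 [-6.7  0.9  3.8]
36.0 32.91 [-9.8  2.8  5.8]
32.8917 -1.7177319360687098
```

The bar stalled at a≈32.7 with force rising to 10 N, which looks like the lock. I'll back off, rise clear and look.

Run:
```python
from h import *
robot.servo_line(pos(28,-20),feed=80); robot.servo_line(pos(26,30),feed=120)
im=viewer.read_camera("scene"); np.save("pics/end.npy",im); print(robot.observe()["t"],F())
z=lambda i: cv2.resize(i[165:195,265:345,::-1],None,fx=9,fy=9,interpolation=cv2.INTER_CUBIC)
cv2.imwrite("pics/l.png",np.vstack([z(np.load("pics/scene.npy")),z(im)]))
for q in (np.load("pics/scene.npy"),im):
    for r in (168,174,182): print(r,q[r,312:340].sum(1).tolist())
X=B+87*u+[0,0,20]; print((proj("scene",X+u)-proj("scene",X))[0], proj("scene",B),proj("scene",B+25*u))
```

```text
33.8083 [-0.4911996   0.85495197 -0.22484852]
168 [475, 463, 472, 225, 34, 44, 30, 49, 64, 57, 58, 40, 37, 462, 462, 456, 458, 463, 464, 467, 462, 462, 466, 465, 468, 470, 465, 462]
174 [456, 462, 448, 217, 31, 35, 34, 34, 44, 53, 44, 43, 46, 449, 451, 456, 448, 452, 455, 449, 453, 446, 458, 447, 446, 455, 460, 446]
182 [244, 236, 238, 113, 8, 44, 39, 35, 56, 36, 36, 47, 43, 346, 466, 470, 453, 472, 466, 468, 460, 442, 438, 436, 246, 172, 287, 286]
168 [501, 493, 500, 494, 493, 493, 497, 499, 493, 489, 496, 496, 31, 26, 26, 49, 45, 59, 66, 52, 55, 251, 497, 493, 493, 500, 505, 491]
174 [490, 489, 495, 492, 487, 482, 491, 493, 489, 494, 484, 487, 120, 45, 38, 41, 50, 56, 45, 61, 51, 134, 493, 482, 480, 485, 478, 480]
182 [504, 503, 495, 495, 493, 493, 469, 270, 259, 257, 260, 259, 122, 18, 22, 39, 42, 50, 58, 43, 56, 28, 345, 475, 268, 181, 295, 310]
0.34153563448865043 [289.8040628  178.29705721] [298.16262258 178.92678085]
```

View pics/l.png

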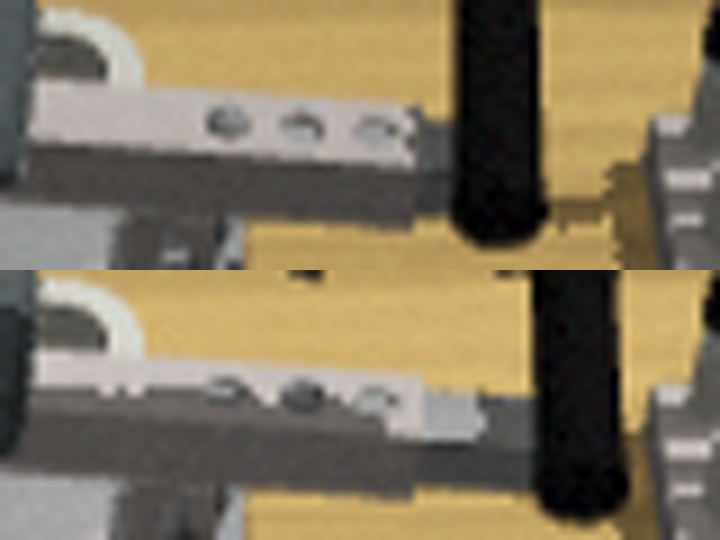

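The bar has shifted 8.65 px, or 25.3 mm. The pin now fills the middle hole at about (302,395) and hole 1 at (228,390) is empty. The stall under 10 N shows it is locked. The robot touches nothing, so I'll hand in.

Run:
```python
from h import *
im=viewer.read_camera("scene")
for n in ["tape_roll","swab_box","tube_block","steel_tray","gel_bottle","cotton_jar"]:
    i=viewer.camera_info("scene"); d=viewer.pinpoint(n,"scene")[:1]
    print(n,[(np.array(i["R"]).T@(np.array(q["at"])-np.array(i["t"]))).round() for q in d])
print(robot.observe()["t"],F()); robot.job_done()
```

```text
tape_roll [array([450.,  -4.,  -1.])]
swab_box [array([693., -15.,  -1.])]
tube_block [array([545., 238.,  -2.])]
steel_tray [array([742., 196.,   1.])]
gel_bottle [array([ 398., -391.,    1.])]
cotton_jar [array([ 675., -418.,   -0.])]
34.1583 [-0.02458514  0.54721437  0.14373632]
the job is handed in; nothing more can be done
```

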